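# Empty the tipping tray and square up the mounting bars

## Robot

A 7-joint arm with a two-finger parallel gripper is mounted at the origin on the work surface. World frame = base frame: x ahead of the robot, y to its left, z up, the work surface at z = 0. Lengths are in m, angles in rad, forces in N, time in s.
With the tool pointing down it reaches from about 0.425 to 0.875 m from the base axis. Payload 9.9 kg.
Tool frame: the origin (TCP) lies at the very end of the fingers, on their centre line; the grasp point (between the pads) lies 19 mm behind it; z points along the fingers, y is the line along which they close (so a half turn about z gives the same grasp; the last joint's range is limited). The gripper opens to 85 mm and grips with 20 to 120 N. Pads are 22 mm wide; open, the fingers measure 114 mm over their backs; the gripper's body (76 mm by 85 mm) begins 54 mm behind the grasp point. The pads swing forward as they close: fully open they stand 13 mm farther back than shut.
Start: joints at [1.025, 0.576, 0.025, 1.437, -0.015, 1.129, -0.057], TCP at [0.301, -0.604, 0.231] pointing down, gripper open.
Joint ranges: [-2.76, 2.76], [-0.34, 2.15], [-1.52, 1.57], [0.19, 2.46], [-1.09, 4.23], [0.17, 1.99], [-2.82, 2.82]. Speed limits (rad/s): [2.22, 2.22, 3.01, 3.01, 3.14, 3.14, 3.14].

## Interface

Orientations are given as a 3x3 rotation matrix whose columns are the frame's x, y, z axes.
In Python, from bench import get_obs, read_camera, job_done gives the robot as it stands.
- The arm moves only by the tool send_rows, never from a script. Its argument "motion" is a list of rows, each a list of 3 entries, a list of its own where there are three numbers: the finger opening in m, from 0 to 0.0854, then the shift along the tool's x, y, z in m, then the turn about the tool's z in rad. A call has 1 to 12 rows; each row shifts and turns the commanded pose from where the row before left it, along the tool's axes as they then stand; what a row does not reach is not made up. A row lasts 1/10 s, in which the tool goes at most 50 mm and 8.59 degrees, less where a joint would pass 70% of its speed; a pose out of reach is approached as far as the arm can. A call with a gripper value outside its range is refused whole. The fingers move at their own pace and stop on an object; "newtons" is the grip in N (left out, the last holds). Time passes only in rows, so rows that do not move let the fingers close. It gives the time, the measured TCP pose, the force, the opening and the grip force at its end, in the units of the state.
- get_obs(): the state, without advancing time (a new reading comes with each control period).
- read_camera(name): name is "scene" or "top" or "wrist"; returns a dict with "frame" (480x640x3 uint8, red, green, blue), "range_z" (480x640 float32, m along the optical axis (not along the pixel's ray), 0 where there is no reading), "camera_matrix" (3x3 intrinsics, pixels), "R" (3x3) and "t" (3): a world point X has camera coordinates R X + t. Camera axes: x right, y down, z forward; pixel columns grow to the right and rows downward; lengths in m; the calibration is good to about 2 mm. The wrist camera is an equidistant fisheye: a pixel r from the principal point sees the ray r / f radians off the axis. A picture is of the moment at which its call begins.
- job_done(): hands the job in; it is judged then, once.
The state is a dict: "time": time; "joint_pos": joint angles; "qd": joint speeds; "effort": joint torques, N m; "eef_pos": TCP position; "eef_rot": TCP orientation; "ft_force": force on the tool from outside, world axes, zero at the start; "torque": the same for the moment, N m; "finger_gap": finger opening in m; "grip_force": force on a finger pad.
Only numpy, scipy, OpenCV 4.12 (cv2) and the standard library are available. Lean on these libraries where they do the work, as an engineer would, in place of code of your own. Each camera call takes 0.05 s, during which the arm holds its last target. There are 200 camera calls.

## Task

Clear the inspection station's hinged tray by lifting its front handle so that the three white reject cartridges slide off into the scrap bin behind it, and let the tray back down. Then slide the two black mounting bars across the deck into the empty tray, without lifting them, and square them up: lying flat side by side, block ends towards the handle and up against the tray's front wall, the first bar against the tray's left wall and the second against the first. Leave everything else where it stands.

Things in the scene. Friction and masses are not known exactly. Their poses are not given: they have to be found in the camera images.
- tray (a joint): hinged aluminium tray at the left end of a grey raised deck; angle in rad: 0 = lying flat, grows as its front (robot side) is lifted, up to 1.4; falls shut when released. About 0.5 kg. Inside 220 mm from front wall to open far edge, 160 mm wide; front and left walls 6 mm thick, 28 mm high above its floor; right side (to the deck) and far edge (to the bin) are open
- tray_handle (a point): middle of the tray's handle: a round steel bar 10 mm thick and 110 mm long, parallel to the hinge, 42 mm clear in front of the front wall, 98 mm above the table when the tray lies flat; free below. Axes are the tray's: x from handle to hinge, y to the left along the bar
- tray_hinge (a point): middle of the hinge line, under the far edge of the tray, 72 mm above the table; the hinge runs along this point's y. The handle is 271 mm from it towards the robot and 26 mm up
- tray_corner (a point): inner corner of the tray floor where the front wall and the left wall meet (point on the floor); x points along the left wall to the far edge, y to the left (the tray's inside is at negative y), z up. The floor is 78 mm above the table, 2 mm below the deck, with a 4 mm gap to it
- deck (a point): centre of the flat grey deck's main top surface, 80 mm above the table; that part is 220 mm (x) by 296 mm (y), flush with the tray's front and far edges; a ledge 60 mm deep joins it in front. x points away from the robot, y to the left, towards the tray; deck, tray and bin are one fixed unit
- bin (a point): middle of the near edge of the scrap bin's inner floor (5 mm above the table), just behind and below the tray's far edge; inside 190 mm (x) by 240 mm (y), same axes as the deck; near wall 66 mm, right wall 75 mm, left wall 110 mm, far wall 120 mm high
- bar1: black mounting bar lying on the deck, 130 long, 30 wide, 20 mm high, with a block 30 by 30 mm on top of one end (38 mm high there, steel-ringed bore on top); origin: centre of its underside; its x axis runs along it from block end to plain end, z up. 0.18 kg
- bar1_head (a point): centre of the lower edge of bar1's block-end face (65 mm from its origin)
- bar2: second bar, same as bar1
- bar2_head (a point): centre of the lower edge of bar2's block-end face
- reject1: white plastic cartridge, 64 by 40 mm and 34 mm high, lying in the tray; origin: centre of its underside. 60 g
- reject2: white plastic cartridge, 64 by 40 mm and 34 mm high, lying in the tray; origin: centre of its underside. 60 g
- reject3: white plastic cartridge, 64 by 40 mm and 34 mm high, lying in the tray; origin: centre of its underside. 60 g
- lens_barrel: bystander: black lens barrel standing on the front ledge of the deck, 46 mm across, 60 mm high; origin at its foot
- clamp_knob: bystander: blue clamp knob standing on the front ledge of the deck, 44 mm across, 32 mm high; origin at its foot
- screwdriver: bystander: screwdriver 170 mm long lying on the table in front of the deck; origin at its middle
- cleaner: bystander: bottle 60 mm across, 150 mm high, on the table to the left; origin at its foot
- beaker: bystander: glass beaker 70 mm across, 80 mm high, on the table to the left; origin at its foot
- tip_rack: bystander: green box with yellow lid, 120 by 85 by 68 mm, on the table to the left; origin under its centre

How it is judged:
By the outcome, as a careful person would: the job done as asked, in the order asked, and still so for the second after the job is handed in, with the robot touching nothing.
It also fails if it takes over 69 s, if anything falls off the work surface, if the arm or the gripper's body presses on something with over 40 N, if the wrist force passes 120 N, or if a joint passes its speed limit or range.

## Working session

There is one attempt and no reset: what is moved stays moved. The work goes in short steps, Python scripts to look and compute and a tool call to move; the robot and the scene stay as the last step left them, time stands still between calls to the robot, and variables do not carry over. Pictures are saved under pics/ and viewed, at most 10 in all, crops included, and the job is handed in when it is done.

Besides the shell and the picture viewer there is one more tool, called after ">>>" as name([rows], argument=value, ...), one row to a line, values as JSON. send_rows: Moves the arm, as the interface text tells. Its arguments: {"type":"object","properties":{"motion":{"type":"array"},"newtons":{"type":"number"}},"required":["motion"]}

```bash
ls; mkdir -p pics; cat > h.py <<'E'
import numpy as np, cv2
from bench import get_obs, read_camera
def cam(n):
    c=read_camera(n); np.savez('/tmp/%s.npz'%n,**c); return c
def load(n): return dict(np.load('/tmp/%s.npz'%n))
def cloud(c):
    K=c['camera_matrix'];z=c['range_z'];v,u=np.mgrid[:480,:640]
    P=np.stack([(u-K[0,2])/K[0,0]*z,(v-K[1,2])/K[1,1]*z,z],-1)
    return (P-c['t'])@c['R']
def ray(c,u,v):
    K=c['camera_matrix'];d=np.array([(u-K[0,2])/K[0,0],(v-K[1,2])/K[1,1],1.])
    return -c['R'].T@c['t'], c['R'].T@d
def at_z(c,u,v,z):
    o,d=ray(c,u,v); return o+d*(z-o[2])/d[2]
def save(c,n,box=None,s=1):
    f=c['frame'][:,:,::-1]
    if box: f=f[box[1]:box[3],box[0]:box[2]]
    cv2.imwrite('pics/'+n,cv2.resize(f,None,fx=s,fy=s,interpolation=cv2.INTER_CUBIC))
E
python3 - <<'E'
from h import *
for n in('scene','top'):
    c=cam(n);save(c,n+'1.png');print(n,c['camera_matrix'].round(1).tolist(),(-c['R'].T@c['t']).round(3),c['R'].round(3).tolist())
o=get_obs();print({k:np.round(v,3).tolist() for k,v in o.items()})
E
```

```text
pics
scene [[442.4, 0.0, 321.6], [0.0, 442.4, 233.1], [0.0, 0.0, 1.0]] [0.857 0.683 0.645] [[-0.879, 0.477, 0.018], [0.279, 0.545, -0.791], [-0.387, -0.69, -0.612]]
top [[519.3, 0.0, 320.9], [0.0, 519.3, 238.0], [0.0, 0.0, 1.0]] [0.302 0.077 1.117] [[0.055, -0.998, -0.005], [-0.977, -0.053, -0.207], [0.206, 0.016, -0.978]]
{'time': 0.1, 'joint_pos': [1.025, 0.576, 0.025, 1.438, -0.015, 1.129, -0.056], 'qd': [0.001, -0.001, -0.002, -0.002, 0.002, -0.0, -0.001], 'effort': [0.005, -76.73, 2.258, -28.661, 0.016, 0.009, -0.0], 'eef_pos': [0.301, -0.604, 0.231], 'eef_rot': [[0.895, 0.446, -0.001], [0.446, -0.895, 0.001], [-0.0, -0.001, -1.0]], 'ft_force': [-0.353, 0.115, -0.28], 'torque': [0.025, -0.012, -0.002], 'grip_force': 0.0, 'finger_gap': 0.085}
```

View pics/scene1.png

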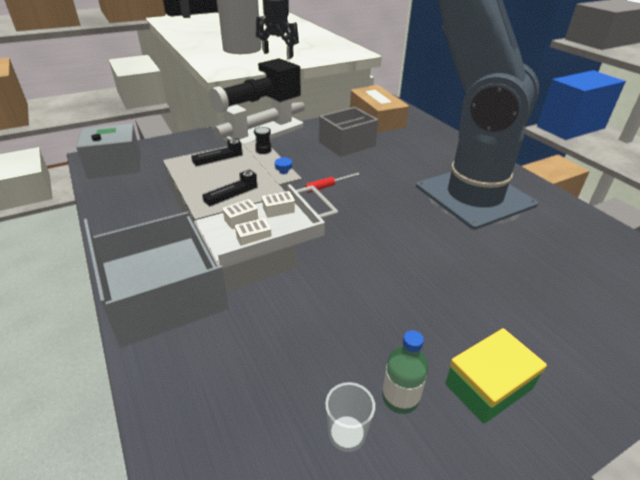

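View pics/top1.png

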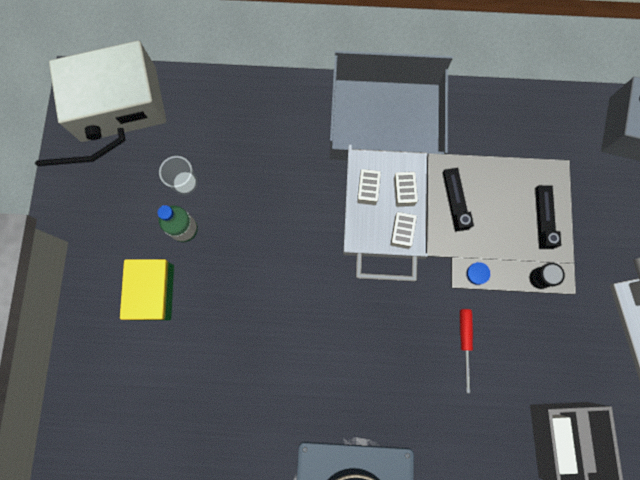

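The top view shows the tray at about (345–428, 150–255), its handle bar at row 279 and the rejects inside. The bar bores are at (466,220) and (553,239), with plain ends at (453,170) and (543,186). The knob is at (478,273) and the barrel at (547,275). I'll enlarge this area.

```bash
python3 - <<'E'
from h import *
c=load('top');save(c,'top_crop.png',(335,140,585,300),3.2)
P=cloud(c)
for n,(u,v) in dict(handle=(387,279),deck=(500,200),ledge=(510,275),floor=(385,225),b1=(458,190),b2=(545,205)).items():print(n,P[v,u].round(4))
E
```

```text
handle [ 0.4411 -0.04    0.1021]
deck [ 0.6212 -0.2712  0.0801]
ledge [ 0.4657 -0.2889  0.0794]
floor [ 0.5556 -0.0354  0.0786]
b1 [ 0.6311 -0.179   0.1019]
b2 [ 0.6093 -0.3551  0.1003]
```

View pics/top_crop.png

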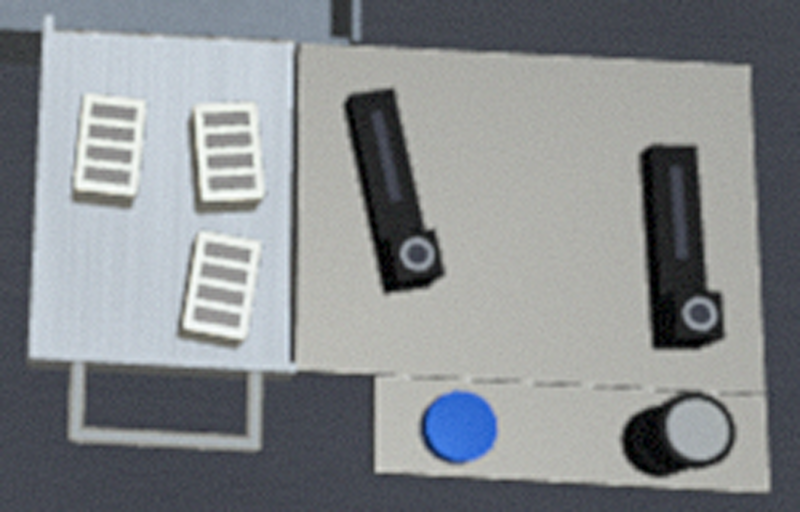

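The crop shows the deck corners at (299,43), (750,65), (763,393) and (296,370), and the handle bar from (72,437) to (260,446). The bores are at (417,253) and (700,314). Next I'll compute poses.

```bash
python3 - <<'E'
from h import *
c=load('top');P=cloud(c)
f=lambda x,y,z:at_z(c,335+x/3.2,140+y/3.2,z)
D=[f(*p,.08) for p in((299,43),(750,65),(763,393),(296,370))]
print('deck',np.round(D,4)[:,:2].tolist(), 'ctr',np.mean(D,0).round(4))
for a,b in((0,1),(3,2),(3,0),(2,1)):
  d=D[b]-D[a];print(np.linalg.norm(d).round(4),np.degrees(np.arctan2(d[1],d[0])).round(2))
hl,hr=f(72,437,.1),f(260,446,.1);print('handle',hl,hr,(hl+hr)/2)
print('bores',f(417,253,.118),f(700,314,.118),'knob',f(460,427,.112),'barrel',f(698,430,.14))
print('tray fr corners (28 wall top .106) L',f(30,360,.106),'R',f(292,372,.106),'farL',f(47,20,.106))
for s in('top','scene'):
  cc=load(s);P=cloud(cc).reshape(-1,3);I=cc['frame'].reshape(-1,3).sum(1)
  for n,y0,y1 in(('b1',-.26,-.13),('b2',-.42,-.3)):
    m=(P[:,2]>.094)&(P[:,2]<.125)&(P[:,0]>.52)&(P[:,0]<.74)&(P[:,1]>y0)&(P[:,1]<y1)
    Q=P[m];r=cv2.minAreaRect(Q[:,:2].astype(np.float32)*1000);m2=Q[:,2]>.112
    print(s,n,m.sum(),np.round(r[0],1),np.round(r[1],1),round(r[2],1),'ztop',np.median(Q[~m2,2]).round(4),'block',np.median(Q[m2],0).round(4))
  for n,x0,x1,y0,y1 in(('rej',.5,.75,-.13,.03),):
    m=(P[:,2]>.1)&(P[:,2]<.13)&(P[:,0]>.5)&(P[:,0]<.72)&(P[:,1]>-.13)&(P[:,1]<.03);print(s,'rej z',np.percentile(P[m,2],[50,90]).round(4))
  m=(P[:,2]>.085)&(P[:,2]<.12)&(P[:,0]>.42)&(P[:,0]<.455)&(P[:,1]>-.11)&(P[:,1]<.03);print(s,'handle',P[m].mean(0).round(4),np.percentile(P[m,2],[5,50,95]).round(4),np.percentile(P[m,1],[1,99]).round(3))
E
```

```text
deck [[0.7155, -0.1223], [0.7158, -0.4181], [0.4973, -0.4167], [0.4962, -0.123]] ctr [ 0.6062 -0.27    0.08  ]
0.2958 -89.93
0.2937 -89.78
0.2193 0.2
0.2185 -0.36
handle [0.44310014 0.01790878 0.1       ] [ 0.44379539 -0.09768001  0.1       ] [ 0.44344776 -0.03988561  0.1       ]
bores [ 0.56660646 -0.1894226   0.118     ] [ 0.53730192 -0.36234815  0.118     ] knob [ 0.46034469 -0.21684274  0.112     ] barrel [ 0.46175075 -0.34886424  0.14      ]
tray fr corners (28 wall top .106) L [0.48873323 0.04610777 0.106     ] R [ 0.48993312 -0.11555983  0.106     ] farL [0.7122812  0.04530896 0.106     ]
top b1 998 [ 614.  -176.7] [130.7  31.4] 12.0 ztop 0.0994 block [ 0.5644 -0.1866  0.1186]
top b2 1039 [ 586.3 -358.6] [129.7  32.8] 1.7 ztop 0.0991 block [ 0.5363 -0.3587  0.1182]
top rej z [0.1113 0.1138]
top handle [ 0.4452 -0.0369  0.1014] [0.0979 0.1016 0.1046] [-0.095  0.021]
scene b1 611 [ 618.4 -178.4] [130.8  34.3] 11.8 ztop 0.0994 block [ 0.572  -0.1861  0.1181]
scene b2 446 [ 591.1 -360.9] [130.8  37.2] 1.6 ztop 0.099 block [ 0.5435 -0.3572  0.1179]
scene rej z [0.1109 0.1126]
scene handle [ 0.4511 -0.0356  0.1005] [0.0964 0.101  0.1034] [-0.096  0.02 ]
```

>>> send_rows([
  [0.04,[0,0,0],-0.1386],
  [0.04,[0,0,0],-0.1386],
  [0.04,[0,0,0],-0.1386],
  [0.04,[0,0,0],-0.1386],
  [0.04,[0,0,0],-0.1386],
  [0.04,[0,0,0],-0.1386],
  [0.04,[0,0,0],-0.1386],
  [0.04,[0,0,0],-0.1386],
  [0.04,[0,0,0],0],
], newtons=25)

```text
time: 1.0
eef_pos: [0.3004, -0.6042, 0.2308]
eef_rot: [[-0.002, 1.0, -0.0], [1.0, 0.002, 0.001], [0.001, -0.0, -1.0]]
ft_force: [0.4, -0.0, 0.5]
finger_gap: 0.0397
grip_force: 0.0
```

>>> send_rows([
  [0.04,[0.047,0.012,0],0],
  [0.04,[0.047,0.012,0],0],
  [0.04,[0.047,0.012,0],0],
  [0.04,[0.047,0.012,0],0],
  [0.04,[0.047,0.012,0],0],
  [0.04,[0.047,0.012,0],0],
  [0.04,[0.047,0.012,0],0],
  [0.04,[0.047,0.012,0],0],
  [0.04,[0.047,0.012,0],0],
  [0.04,[0.047,0.012,0],0],
  [0.04,[0.047,0.012,0],0],
  [0.04,[0.047,0.01,0],0],
])

```text
time: 2.2
eef_pos: [0.4431, -0.0384, 0.2315]
eef_rot: [[0.005, 1.0, 0.001], [1.0, -0.005, 0.0], [0.0, 0.001, -1.0]]
ft_force: [0.5, -0.3, 0.3]
finger_gap: 0.0402
grip_force: 0.0
```

>>> send_rows([
  [0.04,[0,0,0],0],
  [0.04,[0,0,0],0],
])

```text
time: 2.4
eef_pos: [0.4429, -0.0393, 0.2313]
eef_rot: [[0.001, 1.0, -0.0], [1.0, -0.001, 0.0], [0.0, -0.0, -1.0]]
ft_force: [-0.1, -1.9, 0.6]
finger_gap: 0.0399
grip_force: 0.0
```

>>> send_rows([
  [0.04,[0,0,0.025],0],
  [0.04,[0,0,0.03],0],
  [0.04,[0,0,0.03],0],
  [0.04,[0,0,0.03],0],
  [0.04,[0,0,0.025],0],
  [0.04,[0,0,0.011],0],
  [0.0,[0,0,0],0],
  [0.0,[0,0,0],0],
  [0.0,[0,0,0],0],
  [0.0,[0,0,0],0],
], newtons=25)

```text
time: 3.4
eef_pos: [0.4471, -0.0411, 0.0823]
eef_rot: [[0.002, 1.0, 0.008], [1.0, -0.002, -0.0], [-0.0, 0.008, -1.0]]
ft_force: [9.2, -2.7, -4.6]
finger_gap: 0.0091
grip_force: 25.5
```

```bash
python3 - <<'E'
import numpy as np
th=np.r_[0,.04,.11,np.arange(.18,1.03,.07)]
x=-.2722*np.cos(th+.0957);z=.2722*np.sin(th+.0957)
px=np.round(x,3);pz=np.round(z,3)
print(len(th)-1,th[-1]);print(np.c_[np.diff(px),-np.diff(pz)].round(3).tolist())
E
```

```text
15 1.02
[[0.001, -0.011], [0.004, -0.019], [0.004, -0.018], [0.006, -0.018], [0.007, -0.018], [0.008, -0.017], [0.01, -0.017], [0.01, -0.015], [0.012, -0.015], [0.013, -0.015], [0.013, -0.013], [0.015, -0.012], [0.015, -0.011], [0.017, -0.011], [0.016, -0.008]]
```

>>> send_rows([
  [0.0,[0,0.004,0],0],
  [0.0,[0,0.001,-0.011],0],
  [0.0,[0,0.004,-0.019],0],
  [0.0,[0,0.004,-0.018],0],
  [0.0,[0,0.006,-0.018],0],
  [0.0,[0,0.007,-0.018],0],
  [0.0,[0,0.008,-0.017],0],
  [0.0,[0,0.01,-0.017],0],
])

```text
time: 4.2
eef_pos: [0.4863, -0.0409, 0.1998]
eef_rot: [[0.001, 1.0, -0.001], [1.0, -0.001, -0.001], [-0.001, -0.001, -1.0]]
ft_force: [3.2, -2.1, -6.5]
finger_gap: 0.0086
grip_force: 24.6
```

>>> send_rows([
  [0.0,[0,0.01,-0.015],0],
  [0.0,[0,0.012,-0.015],0],
  [0.0,[0,0.013,-0.015],0],
  [0.0,[0,0.013,-0.013],0],
  [0.0,[0,0.015,-0.012],0],
  [0.0,[0,0.015,-0.011],0],
  [0.0,[0,0,0],0],
  [0.0,[0,0,0],0],
  [0.0,[0,0,0],0],
  [0.0,[0,0,0],0],
])

```text
time: 5.2
eef_pos: [0.5627, -0.0408, 0.2813]
eef_rot: [[0.001, 1.0, -0.002], [1.0, -0.001, -0.001], [-0.001, -0.002, -1.0]]
ft_force: [-10.7, -1.4, 12.3]
finger_gap: 0.0091
grip_force: 26.1
```

```bash
python3 - <<'E'
from h import *
c=cam('scene');save(c,'scene2.png',(60,60,380,300),2.5)
E
```

```text
(no output)
```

View pics/scene2.png

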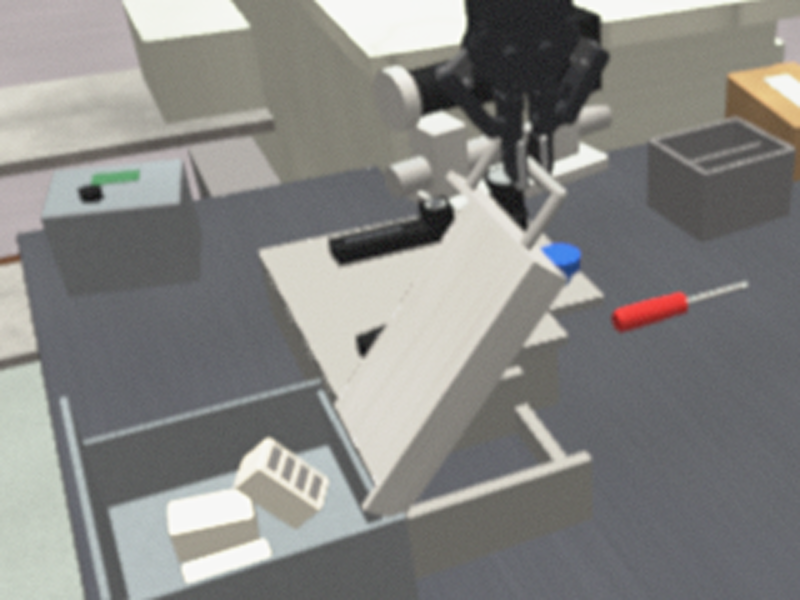

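The tray is raised and empty, and the rejects are in the bin: one at (285,480), and a pile at (215,540). I'll lower the tray along the reverse path.

>>> send_rows([
  [0.0,[0,-0.015,0.011],0],
  [0.0,[0,-0.015,0.012],0],
  [0.0,[0,-0.013,0.013],0],
  [0.0,[0,-0.013,0.015],0],
  [0.0,[0,-0.012,0.015],0],
  [0.0,[0,-0.01,0.015],0],
  [0.0,[0,-0.01,0.017],0],
  [0.0,[0,-0.008,0.017],0],
])

```text
time: 6.05
eef_pos: [0.4679, -0.0409, 0.1648]
eef_rot: [[0.001, 1.0, 0.0], [1.0, -0.001, -0.001], [-0.001, 0.0, -1.0]]
ft_force: [1.2, -2.8, -2.7]
finger_gap: 0.0088
grip_force: 25.2
```

>>> send_rows([
  [0.0,[0,-0.007,0.018],0],
  [0.0,[0,-0.006,0.018],0],
  [0.0,[0,-0.004,0.018],0],
  [0.0,[0,-0.004,0.014],0],
  [0.0,[0,0,0.008],0],
  [0.0,[0,-0.001,0.006],0],
  [0.0,[0,0,0.004],0],
  [0.0,[0,0,0],0],
])

```text
time: 6.85
eef_pos: [0.447, -0.0406, 0.0796]
eef_rot: [[0.001, 1.0, 0.001], [1.0, -0.001, -0.001], [-0.001, 0.001, -1.0]]
ft_force: [-4.6, -1.1, 13.6]
finger_gap: 0.009
grip_force: 28.8
```

>>> send_rows([
  [0.035,[0,0,0],0],
  [0.035,[0,0,0],0],
  [0.035,[0,0,0],0],
  [0.04,[0,0,-0.02],0],
  [0.04,[0,0,-0.03],0],
  [0.04,[0,0,-0.035],0],
  [0.04,[0,0,-0.035],0],
  [0.055,[-0.02,0.02,0],0],
  [0.055,[-0.04,0.03,0],0],
  [0.055,[-0.04,0.03,0],-0.105],
  [0.055,[-0.03,0.025,0],-0.104],
])

```text
time: 7.95
eef_pos: [0.5557, -0.1709, 0.1984]
eef_rot: [[-0.209, 0.978, 0.0], [0.978, 0.209, -0.001], [-0.001, -0.0, -1.0]]
ft_force: [0.6, 0.8, 0.3]
finger_gap: 0.0548
grip_force: 0.0
```

```bash
python3 - <<'E'
from h import *
o=get_obs();p=np.array(o['eef_pos']);R=np.array(o['eef_rot']);print(p.round(4),R.round(3).tolist(),o['ft_force'])
print('shift tool', (R.T@(np.array([.569,-.188,.102])-p)).round(4))
E
```

```text
[ 0.5557 -0.1709  0.1984] [[-0.209, 0.978, 0.0], [0.978, 0.209, -0.001], [-0.001, -0.0, -1.0]] [0.64817533 0.75141371 0.30634843]
shift tool [-0.0194  0.0095  0.0964]
```

>>> send_rows([
  [0.055,[-0.01,0.005,0],0],
  [0.055,[-0.0095,0.0045,0.02],0],
  [0.055,[0,0,0.02],0],
  [0.055,[0,0,0.01],0],
  [0.055,[0,0,0],0],
])

```text
time: 8.45
eef_pos: [0.5671, -0.1838, 0.1471]
eef_rot: [[-0.208, 0.978, -0.003], [0.978, 0.208, 0.001], [0.002, -0.003, -1.0]]
ft_force: [-0.1, 1.5, -0.6]
finger_gap: 0.0551
grip_force: 0.0
```

```bash
python3 - <<'E'
from h import *
c=cam('wrist');save(c,'w1.png');o=get_obs();print(o['eef_pos'],(-c['R'].T@c['t']).round(3),c['camera_matrix'].round(1).tolist(),c['R'].round(3).tolist())
E
```

```text
[ 0.56779855 -0.18391612  0.14819074] [ 0.549 -0.104  0.289] [[371.6, 0.0, 318.5], [0.0, 371.6, 241.1], [0.0, 0.0, 1.0]] [[0.978, 0.208, -0.004], [0.199, -0.928, 0.315], [0.062, -0.308, -0.949]]
```

View pics/w1.png

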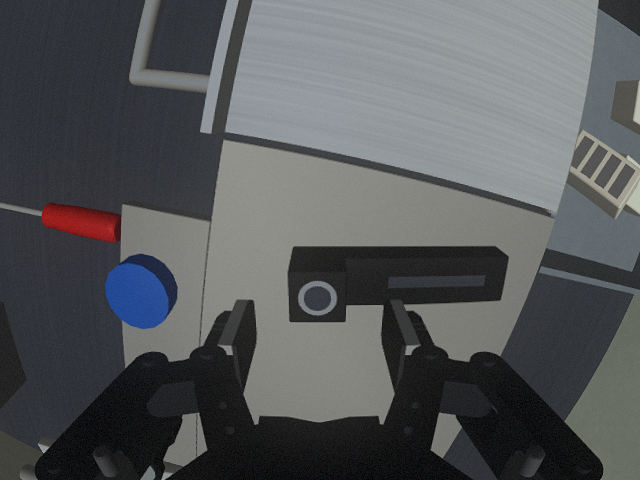

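The wrist view shows the bore at (317,297) with the fingers either side of the block in its length direction. The deck's tray-side edge runs from (223,139) to (553,216). The knob is at (141,290).

```bash
cat >> h.py <<'E'
def fray(c,u,v):
    K=c['camera_matrix'];a=np.array([u-K[0,2],v-K[1,2]]);r=np.hypot(*a);t=r/K[0,0]
    d=np.r_[a/r*np.sin(t),np.cos(t)];return -c['R'].T@c['t'], c['R'].T@d
def fat(c,u,v,z):
    o,d=fray(c,u,v);return o+d*(z-o[2])/d[2]
def tri(a,b):
    A=np.c_[a[1],-b[1]];s=np.linalg.lstsq(A,b[0]-a[0],rcond=None)[0];return (a[0]+a[1]*s[0]+b[0]+b[1]*s[1])/2
E
python3 - <<'E'
from h import *
c=load('wrist');t=load('top')
print('bore',fat(c,317,297,.118),tri(fray(c,317,297),ray(t,335+417/3.2,140+253/3.2)))
print('bl top corners',fat(c,289,273,.118),fat(c,289,321,.118),fat(c,346,321,.118),fat(c,346,274,.118))
print('deck edge',fat(c,223,139,.08),fat(c,553,216,.08),'tray wall front inner R',fat(c,229,132,.078),'ledge corner',fat(c,209,220,.08))
print('handle corner',fat(c,135,76,.098))
E
```

```text
bore [ 0.56600516 -0.18914423  0.118     ] [ 0.56619045 -0.18907073  0.11858762]
bl top corners [ 0.54948017 -0.17892502  0.118     ] [ 0.55441183 -0.2064795   0.118     ] [ 0.58408758 -0.20008798  0.118     ] [ 0.57757688 -0.173459    0.118     ]
deck edge [ 0.49708335 -0.12318515  0.08      ] [ 0.71260469 -0.12157269  0.08      ] tray wall front inner R [ 0.49940297 -0.11878525  0.078     ] ledge corner [ 0.49585622 -0.17237068  0.08      ]
handle corner [ 0.44416245 -0.09397119  0.098     ]
```

>>> send_rows([
  [0.055,[-0.0045,-0.003,0.01],0],
  [0.055,[0,0,0.015],0],
  [0.055,[0,0,0.012],0],
  [0.055,[0,0,0.008],0],
  [0.055,[0,0,0],0],
  [0.0,[0,0,0],0],
  [0.0,[0,0,0],0],
  [0.0,[0,0,0],0],
  [0.0,[0,0,0],0],
], newtons=40)

```text
time: 9.4
eef_pos: [0.5667, -0.1897, 0.1041]
eef_rot: [[-0.207, 0.978, 0.001], [0.978, 0.207, -0.0], [-0.001, 0.001, -1.0]]
ft_force: [0.2, 0.4, 6.1]
finger_gap: 0.0288
grip_force: 41.2
```

>>> send_rows([
  [0.0,[0,0,0],0.05],
  [0.0,[0,0,0],0.06],
  [0.0,[0,0,0],0.06],
  [0.0,[0,0,0],0.0385],
  [0.0,[0.015,-0.002,0],0],
  [0.0,[0.02,-0.004,0],0],
  [0.0,[0.02,-0.004,0],0],
  [0.0,[0.02,-0.004,0],0],
  [0.0,[0.02,-0.004,0],0],
  [0.0,[0.02,-0.004,0],0],
  [0.0,[0.02,-0.004,0],0],
  [0.0,[0,0,0],0],
])

```text
time: 10.6
eef_pos: [0.5395, -0.0513, 0.1034]
eef_rot: [[-0.005, 1.0, -0.0], [1.0, 0.005, 0.002], [0.002, -0.0, -1.0]]
ft_force: [0.7, 0.1, -2.5]
finger_gap: 0.0293
grip_force: 40.4
```

>>> send_rows([
  [0.0,[0,0,0.001],0],
  [0.0,[0,0,0.001],0],
  [0.0,[0.02,0,0],0],
  [0.0,[0.02,0,0],0],
  [0.0,[0.02,0,0],0],
  [0.0,[0.01,0,0],0],
  [0.0,[0,0,0],0],
])

```text
time: 11.3
eef_pos: [0.5412, 0.0162, 0.102]
eef_rot: [[-0.001, 1.0, 0.002], [1.0, 0.001, 0.001], [0.001, 0.002, -1.0]]
ft_force: [-0.5, 5.4, 7.5]
finger_gap: 0.0291
grip_force: 41.6
```

>>> send_rows([
  [0.0,[0.004,0,-0.0005],0],
  [0.0,[0.003,0,0],0],
  [0.0,[0.002,0,0],0],
  [0.0,[0.002,0,0],0],
  [0.0,[0,0,0],0],
])

```text
time: 11.8
eef_pos: [0.5405, 0.0254, 0.102]
eef_rot: [[0.001, 1.0, 0.001], [1.0, -0.001, -0.001], [-0.001, 0.001, -1.0]]
ft_force: [0.8, -3.4, 4.8]
finger_gap: 0.029
grip_force: 41.2
```

>>> send_rows([
  [0.0,[0.001,0,0],0],
  [0.0,[0.001,0,0],0],
  [0.0,[0.001,0,0],0],
  [0.0,[0,0,0],0],
  [0.0,[0,0,0],0],
])

```text
time: 12.3
eef_pos: [0.5405, 0.0261, 0.102]
eef_rot: [[0.003, 1.0, 0.0], [1.0, -0.003, -0.003], [-0.003, 0.0, -1.0]]
ft_force: [0.2, -10.4, 7.2]
finger_gap: 0.0286
grip_force: 41.4
```

>>> send_rows([
  [0.04,[0,0,0],0],
  [0.04,[0,0,0],0],
  [0.04,[0,0,-0.004],0],
  [0.04,[0,0,-0.003],0],
  [0.04,[0,0,0],0],
  [0.0,[0,0,0],0],
  [0.0,[0,0,0],0],
  [0.0,[0,0,0],0],
  [0.0,[0,0,0],0],
], newtons=30)

```text
time: 13.2
eef_pos: [0.5403, 0.0295, 0.1092]
eef_rot: [[-0.0, 1.0, 0.001], [1.0, 0.0, 0.0], [0.0, 0.001, -1.0]]
ft_force: [-0.8, 0.0, 5.7]
finger_gap: 0.0291
grip_force: 30.1
```

>>> send_rows([
  [0.0,[0,-0.004,0],0],
  [0.0,[0,-0.005,0],0],
  [0.0,[0,-0.005,0],0],
  [0.0,[0,-0.004,0],0],
  [0.0,[0,-0.003,0],0],
  [0.0,[0,0,0],0],
])

```text
time: 13.8
eef_pos: [0.5189, 0.0294, 0.1091]
eef_rot: [[-0.0, 1.0, 0.001], [1.0, 0.0, 0.0], [0.0, 0.001, -1.0]]
ft_force: [2.0, 0.5, 7.7]
finger_gap: 0.0291
grip_force: 30.4
```

>>> send_rows([
  [0.0,[0,-0.002,0],0],
  [0.0,[0,-0.002,0],0],
  [0.0,[0,-0.001,0],0],
  [0.0,[0,-0.001,0],0],
  [0.0,[0,0,0],0],
])

```text
time: 14.3
eef_pos: [0.5135, 0.0294, 0.1092]
eef_rot: [[-0.0, 1.0, 0.001], [1.0, 0.0, 0.0], [0.0, 0.001, -1.0]]
ft_force: [4.0, -0.5, 6.0]
finger_gap: 0.0286
grip_force: 30.2
```

>>> send_rows([
  [0.0,[0,-0.001,0],0],
  [0.0,[0,-0.001,0],0],
  [0.0,[0,-0.001,0],0],
  [0.0,[0,0,0],0],
])

```text
time: 14.7
eef_pos: [0.5126, 0.0294, 0.1092]
eef_rot: [[-0.0, 1.0, 0.005], [1.0, 0.0, 0.001], [0.001, 0.005, -1.0]]
ft_force: [10.8, 0.0, -1.5]
finger_gap: 0.029
grip_force: 30.1
```

>>> send_rows([
  [0.04,[0,0,0],0],
  [0.04,[0,0,0],0],
  [0.04,[0,0,-0.02],0],
  [0.04,[0,0,-0.035],0],
  [0.05,[-0.02,0.005,-0.01],0],
  [0.05,[-0.04,0.005,0],0],
  [0.05,[-0.045,0.005,0],0],
  [0.05,[-0.045,0.005,0],0],
  [0.05,[-0.045,0.005,0],0],
  [0.05,[-0.045,0.001,0],0],
  [0.05,[-0.045,0,0],0],
  [0.05,[-0.045,0,0],0],
])

```text
time: 15.9
eef_pos: [0.5347, -0.3019, 0.173]
eef_rot: [[-0.001, 1.0, -0.003], [1.0, 0.001, 0.001], [0.001, -0.003, -1.0]]
ft_force: [0.7, -0.4, -0.1]
finger_gap: 0.0497
grip_force: 0.0
```

>>> send_rows([
  [0.05,[-0.04,0,0],-0.03],
  [0.05,[-0.02,0,0],0],
  [0.05,[0,0,0],0],
  [0.05,[0,0,0],0],
])

```text
time: 16.3
eef_pos: [0.5359, -0.3598, 0.1729]
eef_rot: [[-0.03, 1.0, -0.002], [1.0, 0.03, 0.002], [0.002, -0.002, -1.0]]
ft_force: [0.4, 0.4, -0.2]
finger_gap: 0.0498
grip_force: 0.0
```

```bash
python3 - <<'E'
from h import *
c=cam('wrist');save(c,'w2.png');o=get_obs();print(o['eef_pos'],o['eef_rot'],o['ft_force'])
c=cam('top');save(c,'top2.png',(335,140,585,300),3.2)
E
```

```text
[ 0.53641205 -0.35902614  0.17318059] [[-0.03134846  0.99950748 -0.00144137]
 [ 0.99950666  0.03135115  0.00188336]
 [ 0.00192762 -0.00138162 -0.99999719]] [-0.42174375 -0.05450494  0.46468022]
```

View pics/w2.png

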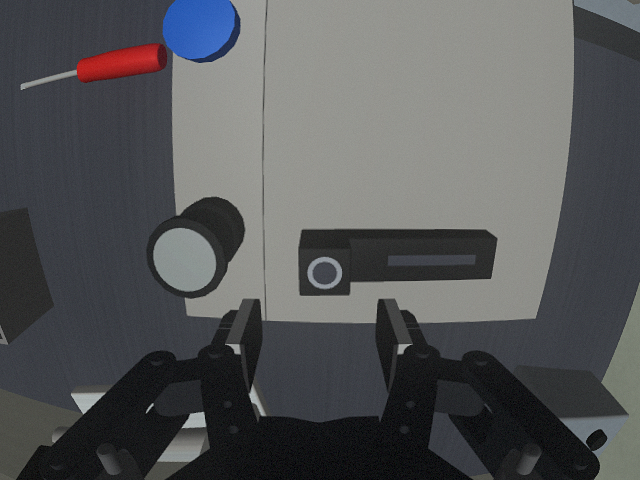

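View pics/top2.png

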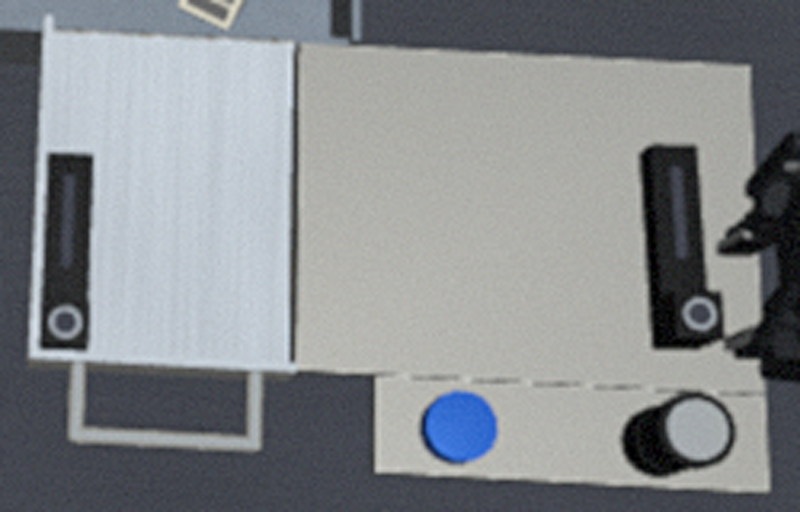

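The top view shows bar1 squared into the front-left corner, block end at (65,348). The wrist view shows bar2's bore at (324,272) and the barrel beside the left finger.

```bash
python3 - <<'E'
from h import *
c=load('wrist');t=load('top')
print('bore',fat(c,324,272,.118),tri(fray(c,324,272),ray(t,335+700/3.2,140+314/3.2)))
a,b=fat(c,388,262,.1),fat(c,476,259.5,.1);print('slot yaw',np.degrees(np.arctan2(*(b-a)[[1,0]])))
a,b=fat(c,350,296,.118),fat(c,300,296,.118);print('blk',a,b)
P=cloud(t).reshape(-1,3);m=(P[:,2]>.088)&(P[:,2]<.125)&(P[:,0]>.505)&(P[:,0]<.65)&(P[:,1]>-.05)&(P[:,1]<.037)
r=cv2.minAreaRect(P[m][:,:2].astype(np.float32)*1000);print(r,np.median(P[m&(P[:,2]<.11),2]))
f=lambda x,y,z:at_z(t,335+x/3.2,140+y/3.2,z)
print('bar1 bore',f(65,321,.116),'farR',f(92,154,.098),'frontR block top',f(88,325,.116))
E
```

```text
bore [ 0.537525   -0.36201796  0.118     ] [ 0.53754423 -0.362637    0.11695007]
slot yaw 2.7954379411042396
blk [ 0.55350736 -0.37708849  0.118     ] [ 0.52387604 -0.37797455  0.118     ]
((566.2743530273438, 24.748445510864258), (122.05938720703125, 24.444868087768555), 0.09985508769750595) 0.09749805041480095
bar1 bore [0.51239949 0.02603256 0.116     ] farR [0.62611226 0.01236837 0.098     ] frontR block top [0.51065092 0.01181572 0.116     ]
```

>>> send_rows([
  [0.05,[-0.0025,0.0015,0.02],0],
  [0.05,[0,0,0.02],0],
  [0.05,[0,0,0.015],0],
  [0.05,[0,0,0.01],0],
  [0.05,[0,0,0.004],0],
  [0.0,[0,0,0],0],
  [0.0,[0,0,0],0],
  [0.0,[0,0,0],0],
  [0.0,[0,0,0],0],
], newtons=40)

```text
time: 17.3
eef_pos: [0.5386, -0.3632, 0.1053]
eef_rot: [[-0.03, 1.0, 0.001], [1.0, 0.03, -0.0], [-0.0, 0.001, -1.0]]
ft_force: [0.1, -0.4, 0.1]
finger_gap: 0.0292
grip_force: 40.2
```

>>> send_rows([
  [0.0,[0,0,0],0.03],
  [0.0,[0.015,0,0],0],
  [0.0,[0.025,0,0],0],
  [0.0,[0.025,0,0],0],
  [0.0,[0.025,0,0],0],
  [0.0,[0.025,0,0],0],
  [0.0,[0.025,0,0],0],
  [0.0,[0.025,0,0],0],
  [0.0,[0.025,0,0],0],
  [0.0,[0.02,0,0],0],
  [0.0,[0.01,0,0],0],
])

```text
time: 18.4
eef_pos: [0.5386, -0.1411, 0.1053]
eef_rot: [[-0.002, 1.0, 0.001], [1.0, 0.002, 0.0], [0.0, 0.001, -1.0]]
ft_force: [0.1, -3.1, 4.4]
finger_gap: 0.0291
grip_force: 40.7
```

>>> send_rows([
  [0.0,[0.02,0,0],0],
  [0.0,[0.02,0,0],0],
  [0.0,[0.02,0,0],0],
  [0.0,[0.02,0,0],0],
  [0.0,[0,0,0.001],0],
  [0.0,[0,0,0.001],0],
  [0.0,[0,0,0],0],
])

```text
time: 19.1
eef_pos: [0.5385, -0.0627, 0.1032]
eef_rot: [[-0.0, 1.0, 0.001], [1.0, 0.0, 0.001], [0.001, 0.001, -1.0]]
ft_force: [-0.9, 3.3, 5.1]
finger_gap: 0.0289
grip_force: 40.7
```

>>> send_rows([
  [0.0,[0.015,0,0],0],
  [0.0,[0.02,0,0],0],
  [0.0,[0.015,0,0],0],
  [0.0,[0.004,0,0],0],
  [0.0,[0.003,0,0],0],
  [0.0,[0.001,0,0],0],
  [0.0,[0.001,0,0],0],
  [0.0,[0.001,0,0],0],
  [0.0,[0,0,0],0],
])

```text
time: 20.0
eef_pos: [0.5388, -0.0053, 0.1032]
eef_rot: [[0.002, 1.0, 0.001], [1.0, -0.002, -0.002], [-0.002, 0.001, -1.0]]
ft_force: [0.5, -5.1, 8.5]
finger_gap: 0.0291
grip_force: 41.1
```

>>> send_rows([
  [0.0,[0.001,0,0],0],
  [0.0,[0.001,0,0],0],
  [0.0,[0,0,0],0],
])

```text
time: 20.3
eef_pos: [0.5387, -0.0046, 0.1032]
eef_rot: [[0.003, 1.0, 0.001], [1.0, -0.003, -0.003], [-0.003, 0.001, -1.0]]
ft_force: [0.2, -9.7, 8.1]
finger_gap: 0.029
grip_force: 41.1
```

>>> send_rows([
  [0.04,[0,0,0],0],
  [0.04,[0,0,0],0],
  [0.04,[0,0,-0.003],0],
  [0.04,[0,0,-0.003],0],
  [0.04,[0,0,0],0],
  [0.0,[0,0,0],0],
  [0.0,[0,0,0],0],
  [0.0,[0,0,0],0],
  [0.0,[0,0,0],0],
], newtons=30)

```text
time: 21.2
eef_pos: [0.5385, -0.001, 0.1092]
eef_rot: [[-0.0, 1.0, 0.001], [1.0, 0.0, 0.0], [0.0, 0.001, -1.0]]
ft_force: [-0.7, 0.1, 5.5]
finger_gap: 0.0289
grip_force: 30.0
```

>>> send_rows([
  [0.0,[0,-0.004,0],0],
  [0.0,[0,-0.005,0],0],
  [0.0,[0,-0.005,0],0],
  [0.0,[0,-0.004,0],0],
  [0.0,[0,-0.003,0],0],
  [0.0,[0,-0.002,0],0],
  [0.0,[0,0,0],0],
])

```text
time: 21.9
eef_pos: [0.5154, -0.0011, 0.1091]
eef_rot: [[-0.0, 1.0, 0.001], [1.0, 0.0, 0.0], [0.0, 0.001, -1.0]]
ft_force: [3.5, 0.2, 7.2]
finger_gap: 0.0287
grip_force: 30.4
```

>>> send_rows([
  [0.0,[0,-0.002,0],0],
  [0.0,[0,-0.001,0],0],
  [0.0,[0,-0.001,0],0],
  [0.0,[0,-0.001,0],0],
  [0.0,[0,-0.001,0],0],
  [0.0,[0,0,0],0],
])

```text
time: 22.5
eef_pos: [0.5126, -0.0011, 0.1093]
eef_rot: [[-0.0, 1.0, 0.006], [1.0, 0.0, 0.001], [0.001, 0.006, -1.0]]
ft_force: [14.6, -1.0, -4.2]
finger_gap: 0.0287
grip_force: 30.3
```

>>> send_rows([
  [0.04,[0,0,0],0],
  [0.04,[0,0,0],0],
  [0.04,[0,0,-0.015],0],
  [0.04,[0,0,-0.03],0],
  [0.04,[0,0,-0.04],0],
  [0.04,[-0.04,0,-0.02],0],
  [0.04,[-0.045,0,0],0],
  [0.04,[-0.045,0,0],0],
  [0.04,[-0.02,0,0],0],
  [0.04,[0,0,0],0],
])

```text
time: 23.5
eef_pos: [0.5072, -0.1549, 0.2128]
eef_rot: [[0.005, 1.0, -0.004], [1.0, -0.005, -0.001], [-0.001, -0.004, -1.0]]
ft_force: [0.2, 0.3, -0.6]
finger_gap: 0.0399
grip_force: 0.0
```

```bash
python3 - <<'E'
from h import *
w=cam('wrist');t=cam('top');s=cam('scene');print(get_obs()['eef_pos'])
f=t['frame'][130:300,335:475];g=w['frame']
cv2.imwrite('pics/fin1.png',np.hstack([cv2.resize(f,(395,480),interpolation=cv2.INTER_CUBIC),cv2.resize(g[:300,:],None,fx=.6,fy=.6).copy() if 0 else cv2.resize(g[0:480,80:560],(400,480))])[:,:,::-1])
save(s,'fin2.png',(80,150,360,345),2.8)
E
```

```text
[ 0.50854876 -0.14992451  0.21330984]
```

View pics/fin1.png

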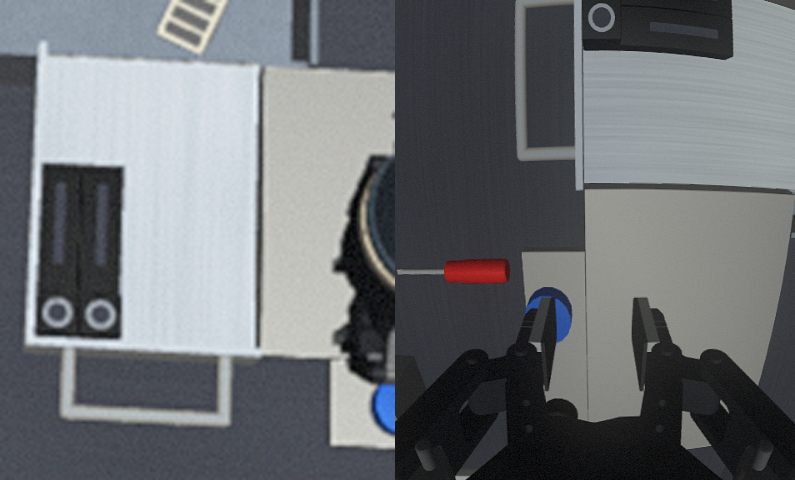

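View pics/fin2.png

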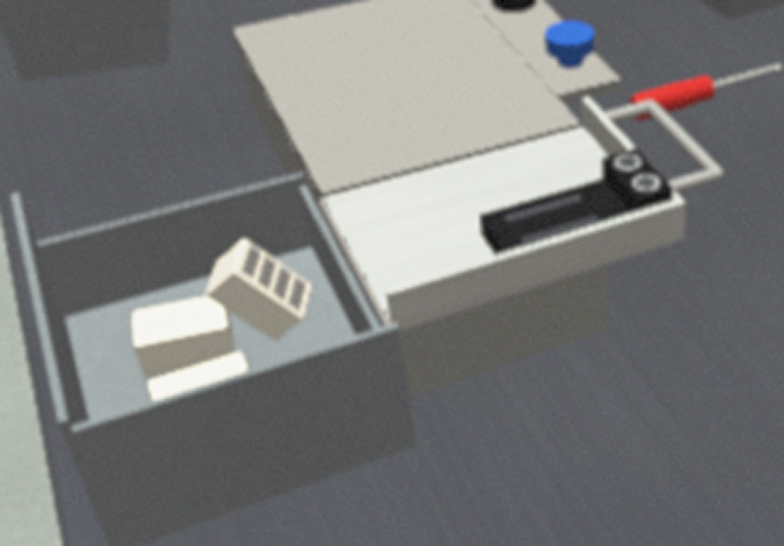

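The top view shows both bars side by side with bores at (58,313) and (101,313), block ends at the front wall. The scene view shows three cartridges in the bin. I'll do one gentle side push with closed fingers to seat them, then retreat.

>>> send_rows([
  [0.0,[0.03,0.02,0],0],
  [0.0,[0.03,0.02,0],0],
  [0.0,[0.025,0.015,0.02],0],
  [0.0,[0,0,0.035],0],
  [0.0,[0,0,0.035],0],
  [0.0,[0,0,0.025],0],
  [0.0,[0,0,0.012],0],
  [0.0,[0,0,0],0],
])

```text
time: 24.45
eef_pos: [0.5632, -0.0648, 0.0856]
eef_rot: [[-0.002, 1.0, -0.003], [1.0, 0.002, 0.001], [0.001, -0.003, -1.0]]
ft_force: [0.1, -0.1, 0.7]
finger_gap: 0.0
grip_force: 0.0
```

>>> send_rows([
  [0.0,[0.012,0,0],0],
  [0.0,[0.01,0,0],0],
  [0.0,[0.004,0,0],0],
  [0.0,[0.002,0,0],0],
  [0.0,[0,0,0],0],
])

```text
time: 24.95
eef_pos: [0.5645, -0.0377, 0.0873]
eef_rot: [[-0.001, 1.0, 0.001], [1.0, 0.001, -0.0], [-0.0, 0.001, -1.0]]
ft_force: [0.3, -0.9, 0.6]
finger_gap: 0.0
grip_force: 0.0
```

>>> send_rows([
  [0.0,[0.003,0,0],0],
  [0.0,[0.002,0,0],0],
  [0.0,[0.001,0,0],0],
  [0.0,[0.001,0,0],0],
  [0.0,[0.001,0,0],0],
  [0.0,[0,0,0],0],
])

```text
time: 25.55
eef_pos: [0.5643, -0.0306, 0.0867]
eef_rot: [[0.0, 1.0, -0.0], [1.0, -0.0, -0.001], [-0.001, -0.0, -1.0]]
ft_force: [0.9, -2.2, -0.2]
finger_gap: 0.0001
grip_force: 1.0
```

>>> send_rows([
  [0.0,[0.001,0,0],0],
  [0.0,[0.001,0,0],0],
  [0.0,[0.001,0,0],0],
  [0.0,[0,0,0],0],
])

```text
time: 25.95
eef_pos: [0.5642, -0.0305, 0.0868]
eef_rot: [[0.002, 1.0, -0.0], [1.0, -0.002, -0.004], [-0.004, -0.0, -1.0]]
ft_force: [0.1, -10.7, 1.2]
finger_gap: -0.0001
grip_force: 5.4
```

>>> send_rows([
  [0.0,[-0.006,0,0],0],
  [0.0,[-0.02,0,0],0],
  [0.0,[-0.01,0,-0.02],0],
  [0.0,[0,0,-0.04],0],
  [0.0,[0,0,-0.045],0],
  [0.0,[-0.03,0,-0.04],0],
  [0.0,[-0.045,0,0],0],
  [0.0,[-0.045,0,0],0],
  [0.0,[0,0,0],0],
  [0.0,[0,0,0],0],
])

```text
time: 26.95
eef_pos: [0.564, -0.184, 0.2315]
eef_rot: [[0.002, 1.0, -0.0], [1.0, -0.002, 0.001], [0.001, -0.0, -1.0]]
ft_force: [0.1, 1.3, -0.8]
finger_gap: 0.0001
grip_force: 0.0
```

```bash
python3 - <<'E'
from h import *
t=cam('top');P=cloud(t).reshape(-1,3);I=t['frame'].reshape(-1,3).max(1)
m=(P[:,2]>.092)&(P[:,2]<.125)&(P[:,0]>.5)&(P[:,0]<.66)&(P[:,1]>-.06)&(P[:,1]<.04)&(I<110)
print(cv2.minAreaRect(P[m][:,:2].astype(np.float32)*1000))
for y0,y1 in((.013,.035),(-.018,.006)):
  k=m&(P[:,1]>y0)&(P[:,1]<y1);print(np.percentile(P[k,0],[0.5,99.5]).round(4),np.median(P[k&(P[:,2]<.107),2]).round(4))
print(get_obs()['eef_pos'])
E
```

```text
((563.0912475585938, 11.342735290527344), (126.17652130126953, 57.20980453491211), 0.04558906704187393)
[0.501 0.626] 0.0975
[0.5002 0.6258] 0.0975
[ 0.56432154 -0.18241223  0.23160597]
```

Both bars lie flat, flush and square, so I'm handing in.

```bash
python3 -c "
from bench import job_done
print(job_done())"
```

```text
the job is handed in; nothing more can be done
None
```

The job is handed in at about 27 s: the three rejects are in the scrap bin, the tray is back down, and both bars lie flat and square against the front wall, bar1 on the left wall and bar2 against bar1; no verdict came back.

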